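Square a flat-edged ceramic disc on the alignment stage

TASK

On the blue sprung alignment stage, use light fingertips on top of the white ceramic disc to turn it until its flat edge faces the aluminium bar, then push the flat lightly but firmly home against the bar and slide it along until the round edge touches the brass stop pin, leaving the flat fully flush. Press gently, because the ceramic chips easily, take the fingers away and leave the jar, mouse and beaker where they stand.

Things in the scene. Friction and masses are not known exactly. Their poses are not given: they have to be found in the camera images.
- stage: Fixed alignment stage on the bench: blue housing 200 x 220 x 26 mm, origin at the centre of its underside on the bench; place and yaw differ each time. Its x axis points from the disc's area towards the bar, its y axis along the bar towards the pin, z up. It carries a sprung platen with the bar and the pin.
- disc: Loose white ceramic disc lying on the platen: 100 mm diameter, 8 mm thick, about 0.23 kg, one flat cut on its edge. Too wide to grasp; slides easily (friction 0.1). Pressed on top with 4 to 6 N it slides along with closed fingertips and turns with two spread ones. Over 10 N from fingers, bar or pin chips it. Origin: centre of underside; x towards the middle of the flat (blue line on top), z up.
- flat (a point): Middle of the disc's flat edge, 42 mm along the disc's x axis from its centre and 4 mm up; the flat is 54 mm long. At the start it is turned at least 1 rad away from the bar, either way, and the disc's centre is 14 to 32 mm farther from the bar and 12 to 42 mm farther from the pin than when seated.
- bar: Aluminium alignment bar fixed on the platen, 14 mm thick (x), 124 mm long (y), 14 mm high, friction about 0.15; origin at the centre of its underside on the platen's surface, axes as the stage's, at stage (67, 12, 46) mm. Its working face, on which the flat lies when seated, is 7 mm from the origin on the -x side. A push home of 2 to 5 N seats the flat firmly.
- pin: Brass stop pin fixed on the platen, 12 mm diameter, 14 mm high, friction about 0.15; origin at the centre of its foot on the platen's surface, axes as the stage's, at stage (18, 71, 46) mm. When the disc is fully seated its centre is at stage (18, 15, 46) mm, 56 mm from the pin's axis on the -y side.
- jar: Bystander: brown glass jar with black lid, 44 mm diameter, 55 mm high, origin at the centre of its underside; stands free on the bench beside the stage.
- mouse: Bystander: black computer mouse, 100 x 60 mm and 34 mm high, origin at the centre of its underside; lies on the bench beside the stage.
- beaker: Bystander: small blue ceramic beaker, 48 mm diameter, 50 mm high, origin at the centre of its underside; stands on the bench beside the stage.
- platen_top (a point): Centre of the top of the dark, slippery steel platen, 190 x 210 x 8 mm, 46 mm above the bench over the stage's origin, axes as the stage's. It rests on a stiff vertical spring and stays level: it gives way at about 1 to 2 N of downward push and then sinks 1 mm for each further 10 N, up to 8 mm. Bar and pin sink with it.
Things that resemble listed ones, but are neither listed nor needed, are in the scene too. Several things have the shape of the disc; the one meant has the colours described above.

How it is judged:
By the outcome, as a careful person would: the job done as asked, in the order asked, and still so for the second after the job is handed in, with the robot touching nothing.
It also fails if it takes over 67 s, if anything falls off the work surface, if the arm or the gripper's body presses on something with over 40 N, if the wrist force passes 120 N, or if a joint passes its speed limit or range.

ROBOT

A 6-joint arm with a two-finger parallel gripper is mounted at the origin on the work surface. World frame = base frame: x ahead of the robot, y to its left, z up, the work surface at z = 0. Lengths are in mm, angles in rad, forces in N, time in s.
With the tool pointing down it reaches from about 275 to 750 mm from the base axis. Payload 10.2 kg.
Tool frame: the origin (TCP) lies on the front face of the gripper's body, between the roots of the fingers; the fingertips stand 73 mm ahead of it and the grasp point (between the pads) lies ctrl.grip_depth ahead of it (ctrl.grip_depth is the distance from the TCP to the grasp point, in mm); z points along the fingers, y is the direction in which the jaws open and shut (so a half turn about z gives the same grasp; the last joint's range is limited). The gripper opens to 85 mm and grips with 20 to 120 N. Pads are 22 mm wide; open, the fingers measure 114 mm over their backs; the gripper's body (76 mm by 85 mm) begins 54 mm behind the grasp point. The pads swing forward as they close: fully open they stand 13 mm farther back than shut.
Start: joints at [1.107, 0.313, 1.498, -0, 1.331, -0.223], TCP at [125.215, 509.856, 303.894] pointing down, gripper open.
Joint ranges: [-2.94, 2.94], [-0.97, 2.17], [0.19, 2.56], [-1.23, 4.37], [0.02, 3.11], [-2.88, 2.88]. Speed limits (rad/s): [2.39, 2.39, 3.01, 3.14, 3.14, 3.14].

INTERFACE

Orientations are given as a unit quaternion [w, x, y, z].
In Python, from rig import readout, capture, ctrl, nets gives the robot as it stands. The module is installed in compiled form; this text tells all that it offers.
- The arm moves only by the tool apply_moves, never from a script. Its argument "targets" is a list of rows, each a list of 4 numbers: the shift along the tool's x, y, z in cm, then the turn about the tool's z in degrees. A call has 1 to 8 rows; each row shifts and turns the commanded pose from where the row before left it, along the tool's axes as they then stand; what a row does not reach is not made up. A row lasts 1/10 s, in which the tool goes at most 50 mm and 8.59 degrees, less where a joint would pass 70% of its speed; a pose out of reach is approached as far as the arm can. A call with a gripper value outside its range is refused whole. "grip" is the finger opening in cm, from 0 to 8.54, set as the call begins (left out, the last holds). The fingers move at their own pace and stop on an object; "force" is the grip in N (left out, the last holds). Time passes only in rows, so rows that do not move let the fingers close. It gives the time, the measured TCP pose, the force and the opening at its end, in the units of the state.
- readout.sense(): the state, without advancing time (a new reading comes with each control period).
- capture(name): name is "scene" or "side" or "wrist"; returns a dict with "img" (480x640x3 uint8, red, green, blue), "fov_y" (degrees; the focal length in pixels is half the picture's height over the tangent of half this angle, whatever the lens; pixels are square), "cx", "cy" (the principal point, pixels), "eye" and "rotation" of the camera in the world. Camera axes: x right, y down, z forward; pixel columns grow to the right and rows downward; lengths in mm; the calibration is good to about 2 mm. A picture is of the moment at which its call begins. There is no depth.
- ctrl.finish_job(): hands the job in, once; it reports no verdict.
Trained networks look in the newest picture that a camera, given by its name, has taken for a name from the list of things; names that differ only in an ending like _2 or _b are one class to them, and where a whole thing is asked for, a point or a joint stands for the part that bears it (a point fixed in the world has none). Each returns a list of dicts, best first, with "score" (0 to 1); they miss things now and then, are a little off and sometimes report something else, mostly with a low value. They report only what shows in the picture. A call takes as long as a camera call. They do not tell look-alikes from the thing itself.
- nets.boxes_of(camera, target): "location" ([column, row] as shares, 0 to 1, of the picture: columns of its width, rows of its height, amid what is visible of it).
The state is a dict: "time_s": time; "joints": joint angles; "dq": joint speeds; "tau": joint torques, N m; "eef_pos": TCP position; "ee_rot": TCP orientation; "force": force on the tool from outside, world axes, zero at the start; "wrist_torque": the same for the moment, N m; "grip_width": opening from 0.0 (shut) to 1.0 (fully open).
Only numpy, scipy, OpenCV 4.12 (cv2) and the standard library are available. Lean on these libraries where they do the work, as an engineer would, in place of code of your own. Each camera call takes 0.05 s, during which the arm holds its last target.

## Working session

There is one attempt and no reset: what is moved stays moved. The work goes in short steps, Python scripts to look and compute and a tool call to move; the robot and the scene stay as the last step left them, time stands still between calls to the robot, and variables do not carry over. Pictures are saved under pics/ and viewed, and the job is handed in when it is done.

Besides the shell and the picture viewer there is one more tool, called after ">>>" as name([rows], argument=value, ...), one row to a line, values as JSON. apply_moves: Moves the arm, as the interface text tells. Its arguments: {"type":"object","properties":{"targets":{"type":"array"},"grip":{"type":"number"},"force":{"type":"number"}},"required":["targets"]}

```bash
mkdir -p pics; cat > h.py <<'E'
import numpy as np, cv2
from rig import readout, capture, ctrl, nets
def snap(n,f):
    c=capture(n); cv2.imwrite('pics/'+f,c['img'][:,:,::-1]); return c
def K(c):
    f=c['img'].shape[0]/2/np.tan(np.radians(c['fov_y'])/2); return f
def proj(c,P):
    R=np.array(c['rotation']); q=(np.atleast_2d(P)-np.array(c['eye']))@R
    return np.c_[K(c)*q[:,0]/q[:,2]+c['cx'],K(c)*q[:,1]/q[:,2]+c['cy']]
def ray(c,uv,z):
    R=np.array(c['rotation']); f=K(c)
    uv=np.atleast_2d(uv).astype(float)
    d=np.c_[(uv[:,0]-c['cx'])/f,(uv[:,1]-c['cy'])/f,np.ones(len(uv))]@R.T
    e=np.array(c['eye']); t=(z-e[2])/d[:,2]
    return e+d*t[:,None]
E
python3 - <<'E'
from h import *
s=readout.sense();print(s); print(ctrl.grip_depth)
for n in ['scene','side','wrist']:
    c=snap(n,n+'0.png'); print(n,c['fov_y'],c['cx'],c['cy'],c['eye'],np.round(c['rotation'],3).tolist(), {k for k in c})
    for t in ['stage','disc','flat','bar','pin','jar','mouse','beaker','platen_top']:
        print(t,[(round(d['score'],2),round(d['location'][0]*640),round(d['location'][1]*480)) for d in nets.boxes_of(n,t)[:3]])
E
```

```text
{'time_s': 0.0, 'joints': array([ 1.10659778e+00,  3.13448016e-01,  1.49844407e+00,  1.57575184e-05,
        1.33099957e+00, -2.23388841e-01]), 'dq': array([ 5.51435460e-05, -1.98551546e-03,  1.27371387e-04, -2.98555650e-04,
       -2.64760294e-04, -8.41124528e-04]), 'tau': array([ 1.91136336e-03, -4.12269795e+01, -2.59741724e+01, -1.22052952e-04,
        4.17128336e-03,  3.38313203e-05]), 'eef_pos': array([125.13342618, 509.69728305, 303.33340272]), 'ee_rot': array([-2.26126015e-04,  1.20115978e-01,  9.92759654e-01, -6.08915037e-04]), 'force': array([-0.01927093, -0.2614803 ,  0.13040495]), 'wrist_torque': array([ 0.02023662, -0.01682847, -0.00937764]), 'grip_width': 1.0017752012289327}
53.900000000000006
scene 45.01472122574777 321.1993498286315 242.03711707237903 [ 871.80683368 -394.89944072 1008.09823229] [-0.251, 0.916, 0.303, -0.084] {'cy', 'img', 'fov_y', 'cx', 'rotation', 'eye'}
stage [(0.56, 327, 254)]
disc [(0.84, 320, 234), (0.75, 394, 331), (0.7, 273, 164)]
flat [(0.95, 275, 166), (0.73, 316, 234), (0.65, 393, 330)]
bar [(0.77, 355, 247)]
pin [(0.5, 352, 214)]
jar [(0.67,
[... 207 characters left out ...]
065513] [-0.444, 0.893, -0.061, 0.027] {'cy', 'img', 'fov_y', 'cx', 'rotation', 'eye'}
stage [(0.74, 319, 249)]
disc [(0.83, 314, 223), (0.65, 202, 219)]
flat [(0.96, 315, 225), (0.74, 202, 220), (0.58, 442, 258)]
bar [(0.58, 354, 220), (0.43, 315, 228)]
pin []
jar [(0.71, 277, 181)]
mouse [(0.91, 350, 179)]
beaker [(0.98, 326, 319)]
platen_top [(0.57, 325, 248)]
wrist 70.95002410970802 322.4691888198685 236.3217922451595 [ 43.37038641 529.23778182 373.39015627] [0.13, 0.776, 0.608, 0.102] {'cy', 'img', 'fov_y', 'cx', 'rotation', 'eye'}
stage [(0.97, 140, 465)]
disc [(0.8, 124, 366)]
flat [(0.97, 120, 369)]
bar []
pin []
jar [(0.54, 140, 464)]
mouse []
beaker []
platen_top [(0.47, 139, 479)]
```

```bash
python3 - <<'E'
s=open('h.py').read()
s=s.replace("R=np.array(c['rotation'])","R=q2R(c['rotation'])")
s=s.replace("def K(c)","from scipy.spatial.transform import Rotation as Ro\ndef q2R(q):\n    return Ro.from_quat([q[1],q[2],q[3],q[0]]).as_matrix()\ndef K(c)")
open('h.py','w').write(s)
import cv2
for n in ['scene','side']:
    im=cv2.imread(f'pics/{n}0.png')
    x0,y0,w,h=(180,110,290,250) if n=='scene' else (150,130,320,240)
    cv2.imwrite(f'pics/{n}0z.png',cv2.resize(im[y0:y0+h,x0:x0+w],None,fx=2.4,fy=2.4,interpolation=cv2.INTER_CUBIC))
E
```

```text
(no output)
```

View pics/scene0.png

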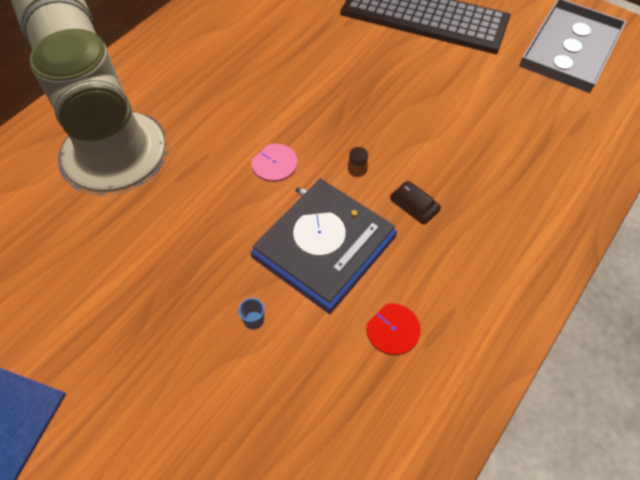

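View pics/side0.png

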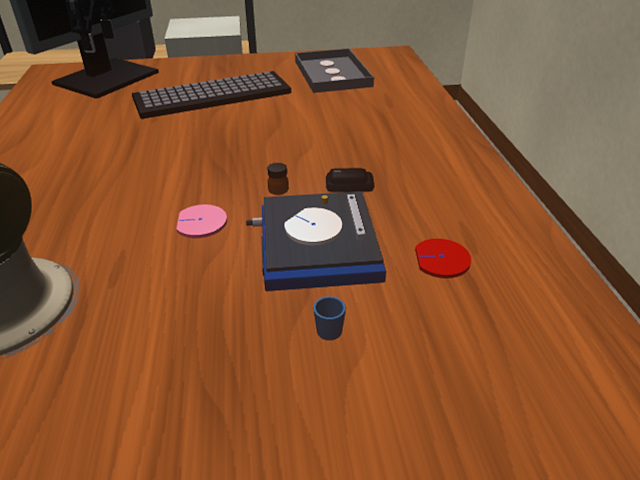

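```bash
ls pics
```

```text
scene0.png
scene0z.png
side0.png
side0z.png
wrist0.png
```

View pics/scene0z.png

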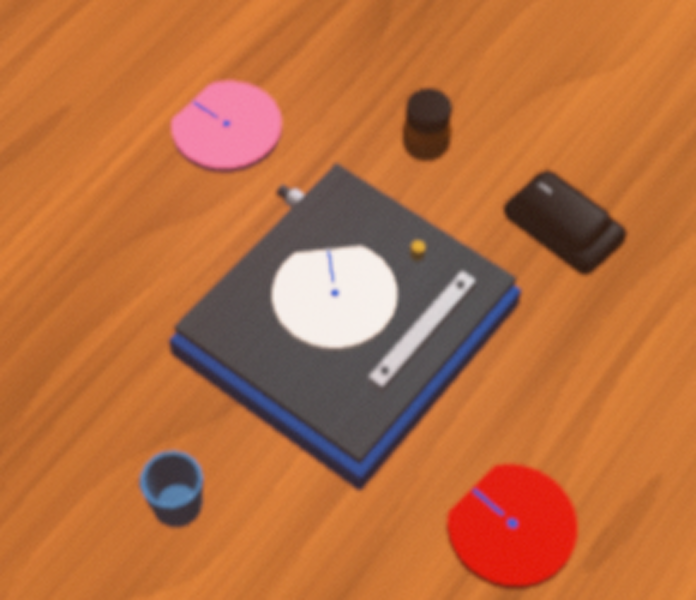

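```bash
cat > fit.py <<'E'
from h import *
from scipy.optimize import least_squares
def cam(n):
    # static calibration stored
    import pickle; return pickle.load(open('cal.pkl','rb'))[n]
def T(p,xy):
    c,s=np.cos(p[2]),np.sin(p[2]); xy=np.atleast_2d(xy)
    return np.c_[p[0]+c*xy[:,0]-s*xy[:,1],p[1]+s*xy[:,0]+c*xy[:,1]]
def inv(p,xy):
    c,s=np.cos(p[2]),np.sin(p[2]); d=np.atleast_2d(xy)-p[:2]
    return np.c_[c*d[:,0]+s*d[:,1],-s*d[:,0]+c*d[:,1]]
E
python3 - <<'E'
from h import *; import pickle
c={n:capture(n) for n in ['scene','side']}
pickle.dump(c,open('cal.pkl','wb'))
from fit import *
cs=c['scene']; si=c['side']
A=np.array([[337,165],[517,281],[362,460],[175,330]])/2.4+[180,110]
w=ray(cs,A,46); print(w.round(1)); 
print([np.linalg.norm(w[i]-w[(i+1)%4]).round(1) for i in range(4)])
# bar top z60, bar ends pin top z60
b=np.array([[466,272],[378,380],[418,246]])/2.4+[180,110]
print(ray(cs,b,60).round(1))
# side
im=si['img']; 
print(ray(si,[[313,224],[294,214.5]],54).round(1))
d=np.array([[335,293],[329,251]])/2.4+[180,110]
print(ray(cs,d,54).round(1))
# objects
print('jar',ray(cs,(np.array([428,107])/2.4+[180,110]),55).round(),'mouse',ray(cs,np.array([570,215])/2.4+[180,110],30).round(),'beaker',ray(cs,np.array([172,478])/2.4+[180,110],50).round(), 'knob',ray(cs,np.array([290,195])/2.4+[180,110],20).round())
# white segmentation
for n in c:
    im=c[n]['img'].astype(int); m=((im.min(2)>200)).astype(np.uint8)
    k,l,st,ce=cv2.connectedComponentsWithStats(m)
    for i in range(1,k):
        if st[i,4]>300: print(n,st[i],ce[i])
E
```

```text
[[438.4 184.2  46. ]
 [626.9 177.3  46. ]
 [619.8 -27.7  46. ]
 [432.3 -24.8  46. ]]
[np.float64(188.7), np.float64(205.2), np.float64(187.5), np.float64(209.2)]
[[592.7 151.7  60. ]
 [593.4  29.   60. ]
 [547.1 149.2  60. ]]
[[514.9  77.2  54. ]
 [484.9 110.8  54. ]]
[[517.3  75.5  54. ]
 [489.2 105.   54. ]]
jar [[469. 277.  55.]] mouse [[623. 270.  30.]] beaker [[ 515. -126.   50.]] knob [[413. 149.  20.]]
scene [ 294  213   51   41 1644] [319.08941606 232.99209246]
side [ 285  208   56   33 1365] [313.57509158 224.78681319]
```

View pics/side0z.png

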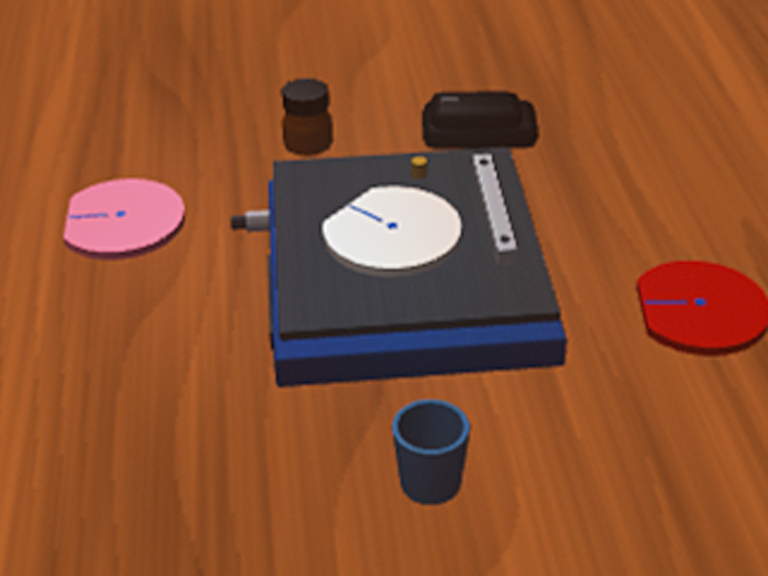

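View pics/wrist0.png

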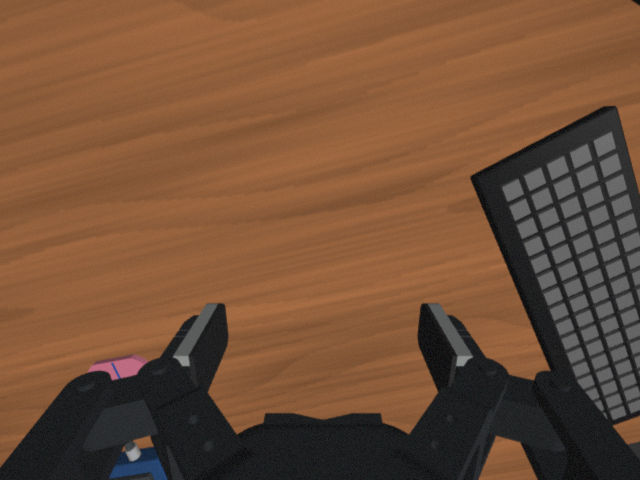

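>>> apply_moves([
  [-2,-1.4,0,0],
  [-3.5,-2.4,0,0],
  [-3.7,-2.5,0,0],
  [-3.7,-2.5,0,0],
  [-3.7,-2.5,0,0],
  [-3.7,-2.5,0,0],
  [-3.7,-2.5,0,0],
  [-3.7,-2.5,0,0],
], grip=5)

```text
time_s: 2.4
eef_pos: [350.3, 259.7, 304.1]
ee_rot: [0.0, 0.12, 0.993, 0.0]
force: [0.1, 1.3, 0.7]
grip_width: 0.586
```

>>> apply_moves([
  [-3.7,-2.5,0.5,0],
  [-3.7,-2.5,1,0],
  [-3.7,-2.5,1,0],
  [-3.5,-2.4,1,0],
  [-3.3,-2.3,1,0],
  [-2.4,-1.8,0.5,0],
  [0,0,0,0],
  [0,0,0,0],
])

```text
time_s: 3.2
eef_pos: [513.0, 76.8, 253.7]
ee_rot: [-0.0, 0.121, 0.993, 0.0]
force: [-0.0, -0.6, 0.5]
grip_width: 0.584
```

```bash
python3 - <<'E'
from h import *; import pickle
c=snap('wrist','w1.png'); pickle.dump((c,readout.sense()),open('w1.pkl','wb'))
s=readout.sense(); print(s['time_s'],s['eef_pos'],s['ee_rot'],s['grip_width'],s['force'],s['joints'])
for t in ['stage','disc','flat','bar','pin']:
        print(t,[(round(d['score'],2),round(d['location'][0]*640),round(d['location'][1]*480)) for d in nets.boxes_of('wrist',t)[:3]])
E
```

```text
3.25 [512.75110021  77.36463627 253.99226113] [-1.33345845e-04  1.19982912e-01  9.92775944e-01  8.64400919e-05] 0.5889063822363431 [ 0.18584888 -0.81791814 -0.20075081] [-7.65160436e-02  3.43401422e-01  1.59117631e+00  1.97272228e-04
  1.20727381e+00 -1.40683719e+00]
stage [(0.95, 355, 187), (0.58, 357, 190), (0.39, 540, 260)]
disc [(0.81, 321, 232), (0.7, 319, 393), (0.48, 394, 2)]
flat [(0.79, 319, 392), (0.75, 319, 227)]
bar [(0.62, 349, 308), (0.18, 555, 108)]
pin [(0.56, 416, 244)]
```

View pics/w1.png

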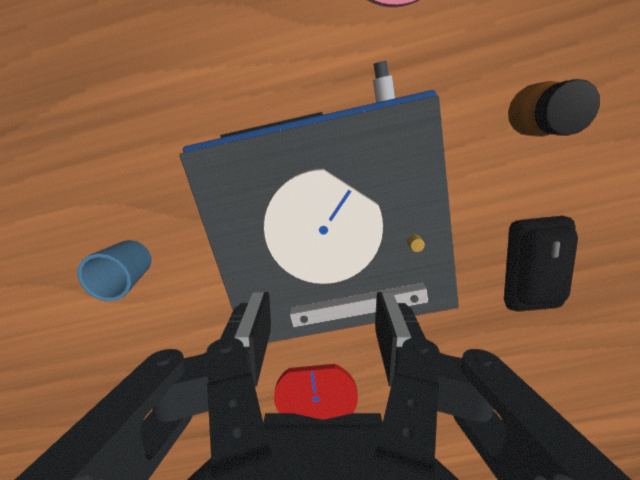

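```bash
cat >> fit.py <<'E'
def discfit(c,ex=None,thr=190,verbose=1,z=54,box=None):
    im=c['img'].astype(int); m=((im.min(2)>thr)).astype(np.uint8)
    m=cv2.morphologyEx(m,cv2.MORPH_CLOSE,np.ones((9,9)))
    if box is not None:
        mm=np.zeros_like(m); mm[box[1]:box[3],box[0]:box[2]]=1; m*=mm
    cn,_=cv2.findContours(m,cv2.RETR_EXTERNAL,cv2.CHAIN_APPROX_NONE)
    k=max(cn,key=cv2.contourArea)[:,0,:].astype(float)
    return ray(c,k,z)[:,:2]
def discsolve(P,x0):
    # model: circle R=50 with flat chord at 42 along phi
    def res(q):
        d=P-q[:2]; r=np.hypot(*d.T); along=d@[np.cos(q[2]),np.sin(q[2])]
        return np.maximum(r-50,along-42)
    best=None
    for a in np.arange(-3,3.2,.3):
        s=least_squares(res,[x0[0],x0[1],a],loss='soft_l1',f_scale=.7)
        if best is None or s.cost<best.cost: best=s
    return best.x,np.sqrt(np.mean(res(best.x)**2))
E
python3 - <<'E'
from fit import *; import pickle
c,s=pickle.load(open('w1.pkl','rb'))
print(K(c),c['eye'])
corn=[[182,154],[436,97],[458,306]]  # stage (-95,-105),(-95,105),(95,105)
w=ray(c,corn,46)[:,:2]; print(w.round(1),np.linalg.norm(w[0]-w[1]),np.linalg.norm(w[1]-w[2]))
barf=[[290,312],[427,286]] # top edge far (working face) at z=60
print('bar',ray(c,barf,60).round(1)); print('pin',ray(c,[[417,240]],60).round(1))
mod=np.array([[-95,-105],[-95,105],[95,105],[60,-50],[60,74],[18,71]]); zs=[46,46,46,60,60,60]
obs=np.array(corn+barf+[[417,240]],float)
f=lambda p:(proj(c,np.c_[T(p,mod),zs])-obs).ravel()
so=least_squares(f,[529,77,-.033],loss='soft_l1'); print(so.x,so.fun.reshape(-1,2).round(1).tolist())
P=discfit(c); q,r=discsolve(P,[516,76]); print('disc',q,np.degrees(q[2]),r)
print('line',ray(c,[[323,230],[349,191]],54).round(1))
print('disc in stage',inv(so.x,q[:2]), np.degrees(q[2]-so.x[2]), 'target',T(so.x,[[18,15]]))
cal=pickle.load(open('cal.pkl','rb'))
for n in cal:
    P=discfit(cal[n],box=(270,190,370,270)); print(n,discsolve(P,[516,76]))
E
```

```text
336.77817299119334 [431.24615075  96.22436801 323.26901574]
[[428.9 -19.5]
 [435.6 184.2]
 [621.3 180.1]] 203.80447912067294 185.82262220378266
bar [[581.8  29.   60. ]
 [585.4 151.9  60. ]]
pin [[541.1 149.8  60. ]]
[ 5.24511189e+02  7.88527636e+01 -1.91026905e-02] [[-6.3, -0.3], [1.2, -6.1], [2.1, -0.3], [-0.9, 1.9], [-0.1, 0.6], [0.1, 3.1]]
disc [515.40417473  75.90334112   2.33366246] 133.70900961757627 1.0581861409321083
line [[515.8  75.7  54. ]
 [488.7 104.1  54. ]]
disc in stage [[-9.04901395 -3.12284223]] 134.80351315918827 target [[542.79442756  93.50619931]]
scene (array([528.26052781,  74.97755985,  -1.0901997 ]), np.float64(14.802370139488028))
side (array([514.91483322,  78.39668549,   2.31905691]), np.float64(1.7715076229331428))
```

```bash
python3 - <<'E'
import cv2
im=cv2.imread('pics/w1.png')
a=cv2.resize(im[220:340,270:470],None,fx=4,fy=4,interpolation=cv2.INTER_CUBIC)
cv2.imwrite('pics/w1z.png',a)
E
```

```text
(no output)
```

View pics/w1z.png

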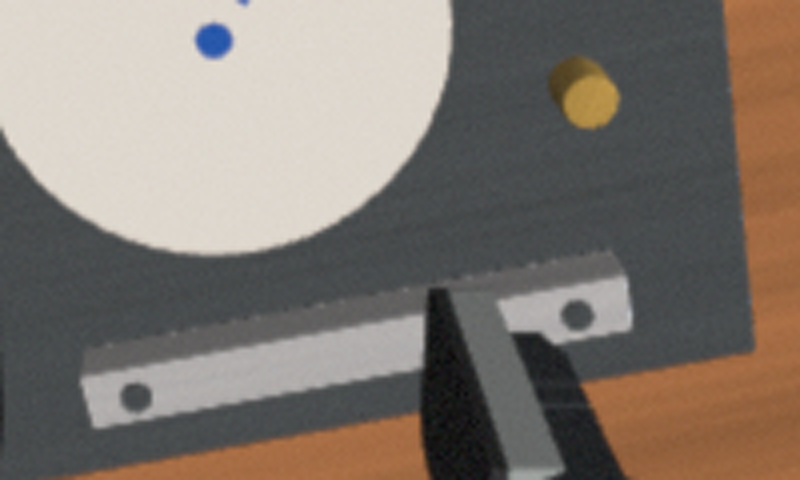

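```bash
python3 - <<'E'
from fit import *; import pickle
c,s=pickle.load(open('w1.pkl','rb'))
f4=lambda l:[[270+x/4,220+y/4] for x,y in l]
obs=np.array(f4([(85,350),(613,252),(82,379),(626,280),(591,101),(754,350)])+[[182,154],[436,97]])
mod=np.array([[60,-50],[60,74],[60,-50],[60,74],[18,71],[95,105],[-95,-105],[-95,105]]); zs=[46,46,60,60,60,46,46,46]
for o,z in zip(obs,zs): print(ray(c,[o],z).round(1))
f=lambda p:(proj(c,np.c_[T(p,mod),zs])-obs).ravel()
so=least_squares(f,[529,77,-.033],loss='soft_l1'); print(so.x,so.fun.reshape(-1,2).round(1).tolist())
n=6
g=lambda p:(proj(c,np.c_[T(p,mod[:n]),zs[:n]])-obs[:n]).ravel()
so=least_squares(g,[529,77,-.033],loss='soft_l1'); print(so.x,so.fun.reshape(-1,2).round(1).tolist(),'target',T(so.x,[[18,15]]))
P=discfit(c);q,r=discsolve(P,[516,76]); print(inv(so.x,q[:2]),q)
for z in (46,60): print([ray(c,[[263,300]],60)[0].round(1)])
E
```

```text
[[585.4  27.9  46. ]]
[[589.7 151.9  46. ]]
[[584.7  28.7  60. ]]
[[589.2 150.9  60. ]]
[[545.9 149.7  60. ]]
[[623.1 180.3  46. ]]
[[428.9 -19.5  46. ]]
[[435.6 184.2  46. ]]
[ 5.26738969e+02  7.93933028e+01 -3.14846987e-02] [[-0.5, -0.2], [-0.6, -0.6], [-1.1, 0.7], [0.6, -0.3], [0.3, 1.2], [1.3, 1.5], [-3.8, 0.4], [4.0, -1.7]]
[ 5.26495477e+02  7.93044489e+01 -2.82672938e-02] [[-0.4, -0.3], [-0.6, -1.0], [-1.0, 0.6], [0.7, -0.8], [0.1, 0.7], [1.5, 1.0]] target [[544.91223922  93.78971301]]
[[-10.99074421  -3.71322845]] [515.40417473  75.90334112   2.33366246]
[array([564.4,   9.1,  60. ])]
[array([564.4,   9.1,  60. ])]
```

>>> apply_moves([
  [-0.1,-0.02,1,0],
  [-0.1,-0.03,2.5,0],
  [-0.1,-0.02,3,0],
  [0,0,3,0],
  [0,0,2,0],
  [0,0,0.7,0],
  [0,0,0,0],
  [0,0,0,0],
])

```text
time_s: 4.3
eef_pos: [516.3, 75.5, 132.7]
ee_rot: [0.001, 0.12, 0.993, 0.0]
force: [-0.1, -0.7, -0.3]
grip_width: 0.582
```

```bash
cat >> h.py <<'E'
def rd(n=5,cam='scene'):
    F=[];Z=[];M=[]
    for i in range(n):
        s=readout.sense(); F.append(s['force']);Z.append(s['eef_pos']);M.append(s['wrist_torque']); 
        if i<n-1: c=capture(cam)
    F=np.array(F);Z=np.array(Z)
    print('t',round(s['time_s'],2),'F',F.mean(0).round(2),'sd',F.std(0).round(2),'pos',Z.mean(0).round(2),'sd',Z.std(0).round(2),'M',np.mean(M,0).round(3),'j6',s['joints'][5].round(3),'g',round(s['grip_width'],3))
E
python3 - <<'E'
from h import *
rd(6)
c=snap('wrist','w2.png')
E
```

```text
t 4.55 F [ 0.59 -0.46 -0.42] sd [0.44 0.62 0.32] pos [516.27  75.47 132.78] sd [0.09 0.01 0.14] M [-0.024 -0.001  0.014] j6 -1.41 g 0.585
```

View pics/w2.png

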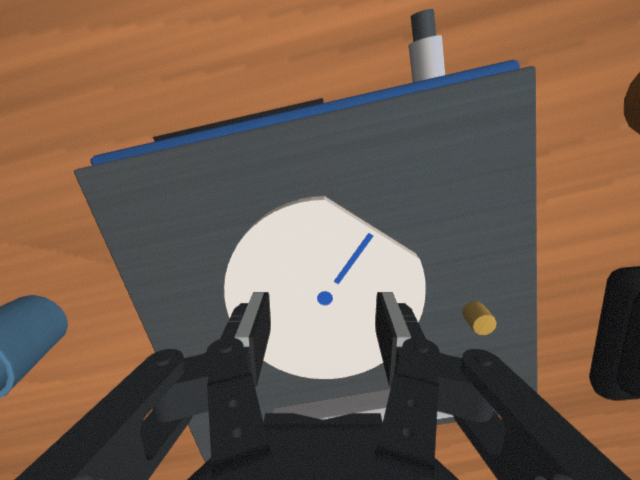

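>>> apply_moves([
  [0,0,0.2,0],
  [0,0,0.2,0],
  [0,0,0.1,0],
  [0,0,0,0],
])

```text
time_s: 5.0
eef_pos: [515.8, 75.5, 126.7]
ee_rot: [-0.0, 0.12, 0.993, -0.0]
force: [1.0, 0.4, 0.0]
grip_width: 0.585
```

>>> apply_moves([
  [0,0,0.05,0],
  [0,0,0.05,0],
  [0,0,0,0],
])

```text
time_s: 5.3
eef_pos: [515.9, 75.5, 125.9]
ee_rot: [-0.0, 0.12, 0.993, -0.0]
force: [-0.1, -0.4, 0.1]
grip_width: 0.588
```

>>> apply_moves([
  [0,0,0.05,0],
  [0,0,0,0],
])

```text
time_s: 5.5
eef_pos: [515.9, 75.4, 125.4]
ee_rot: [-0.0, 0.12, 0.993, 0.0]
force: [0.2, -0.2, 0.4]
grip_width: 0.58
```

>>> apply_moves([
  [0,0,0.05,0],
  [0,0,0,0],
])

```text
time_s: 5.7
eef_pos: [515.9, 75.4, 124.8]
ee_rot: [-0.0, 0.12, 0.993, 0.0]
force: [-0.9, -0.5, -0.4]
grip_width: 0.587
```

>>> apply_moves([
  [0,0,0.04,0],
  [0,0,0,0],
])

```text
time_s: 5.9
eef_pos: [515.9, 75.5, 124.5]
ee_rot: [-0.0, 0.12, 0.993, -0.0]
force: [-0.4, 0.2, -1.2]
grip_width: 0.587
```

>>> apply_moves([
  [0,0,0.04,0],
  [0,0,0,0],
])

```text
time_s: 6.1
eef_pos: [515.9, 75.5, 124.1]
ee_rot: [-0.0, 0.12, 0.993, -0.0]
force: [-0.5, 0.4, -0.3]
grip_width: 0.586
```

>>> apply_moves([
  [0,0,0.04,0],
  [0,0,0,0],
])

```text
time_s: 6.3
eef_pos: [515.9, 75.5, 123.7]
ee_rot: [-0.0, 0.12, 0.993, 0.0]
force: [0.5, -0.4, 0.1]
grip_width: 0.58
```

>>> apply_moves([
  [0,0,0.04,0],
  [0,0,0,0],
])

```text
time_s: 6.5
eef_pos: [515.9, 75.5, 123.4]
ee_rot: [0.0, 0.12, 0.993, -0.0]
force: [-1.0, 0.6, 1.2]
grip_width: 0.587
```

>>> apply_moves([
  [0,0,0.04,0],
  [0,0,0,0],
])

```text
time_s: 6.7
eef_pos: [515.9, 75.4, 123.1]
ee_rot: [0.0, 0.12, 0.993, -0.0]
force: [-1.4, -0.4, 4.1]
grip_width: 0.586
```

```bash
python3 - <<'E'
from h import *
rd(6)
E
```

```text
t 6.95 F [-1.2  -0.53  4.37] sd [0.3  0.32 0.52] pos [515.94  75.46 123.06] sd [0.01 0.01 0.02] M [0.028 0.19  0.02 ] j6 -1.41 g 0.591
```

>>> apply_moves([
  [0,0,0.01,2],
  [0,0,0,4],
  [0,0,0,5],
  [0,0,0,5],
  [0,0,0,4],
  [0,0,0,0],
])

```text
time_s: 7.55
eef_pos: [516.2, 75.4, 123.0]
ee_rot: [0.0, 0.291, 0.957, 0.0]
force: [-0.3, 0.5, 3.9]
grip_width: 0.582
```

```bash
python3 - <<'E'
from h import *
rd(3,'wrist')
c=snap('wrist','w3.png')
from fit import *
print(readout.sense()['ee_rot'])
E
```

```text
t 7.65 F [ 0.13 -0.12  4.88] sd [0.32 0.45 0.75] pos [516.16  75.42 122.99] sd [0.01 0.01 0.01] M [-0.013 -0.068 -0.054] j6 -1.063 g 0.581
[3.77488129e-04 2.89909692e-01 9.57053925e-01 1.11667942e-04]
```

View pics/w3.png

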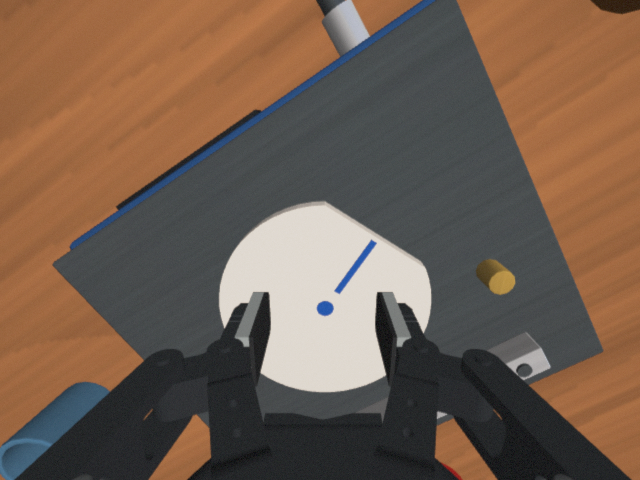

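>>> apply_moves([
  [0,0,0,5],
  [0,0,0,8],
  [0,0,0,8],
  [0,0,0,8],
  [0,0,0,8],
  [0,0,0,8],
  [0,0,0,5],
  [0,0,0,0],
])

```text
time_s: 8.5
eef_pos: [516.0, 75.4, 122.9]
ee_rot: [0.0, 0.668, 0.744, 0.0]
force: [0.8, 0.7, 5.4]
grip_width: 0.584
```

>>> apply_moves([
  [0,0,0,5],
  [0,0,0,8],
  [0,0,0,8],
  [0,0,0,8],
  [0,0,0,8],
  [0,0,0,6],
  [0,0,0,4],
  [0,0,0,0],
])

```text
time_s: 9.3
eef_pos: [516.0, 75.5, 122.9]
ee_rot: [0.0, 0.909, 0.417, 0.0]
force: [0.4, -0.1, 4.5]
grip_width: 0.583
```

>>> apply_moves([
  [0,0,0,8],
  [0,0,0,6.4],
  [0,0,0,4],
  [0,0,0,0],
])

```text
time_s: 9.7
eef_pos: [516.0, 75.4, 122.9]
ee_rot: [0.0, 0.964, 0.266, 0.0]
force: [0.1, 1.3, 5.7]
grip_width: 0.585
```

```bash
python3 - <<'E'
from fit import *
rd(3,'wrist')
c=snap('wrist','w4.png'); 
s=readout.sense()
R=q2R(s['ee_rot']); print('tooly',np.degrees(np.arctan2(R[1,1],R[0,1])), s['eef_pos'])
a=snap('scene','s4.png'); snap('side','d4.png')
print(nets.boxes_of('wrist','flat')[:2])
E
```

```text
t 9.8 F [-0.06  0.01  5.33] sd [0.34 0.93 0.45] pos [515.99  75.44 122.9 ] sd [0.01 0.   0.01] M [ 0.016  0.001 -0.074] j6 0.95 g 0.585
tooly -58.991024957062756 [515.96982024  75.4445144  122.90736913]
[{'location': [0.4995, 0.6013], 'score': 0.94}, {'location': [0.9658, 0.0573], 'score': 0.93}]
```

View pics/w4.png

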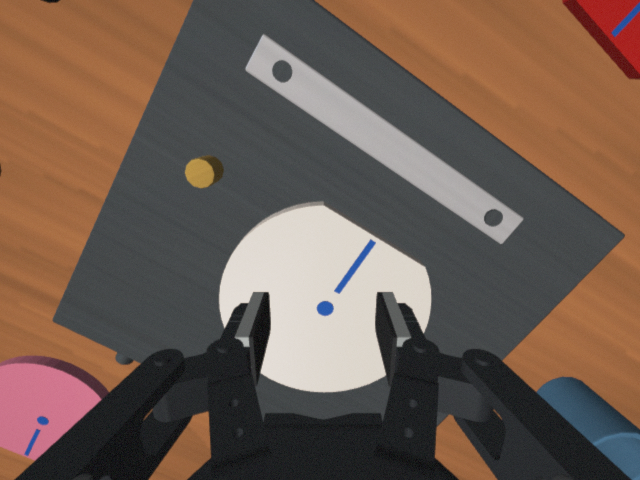

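View pics/d4.png

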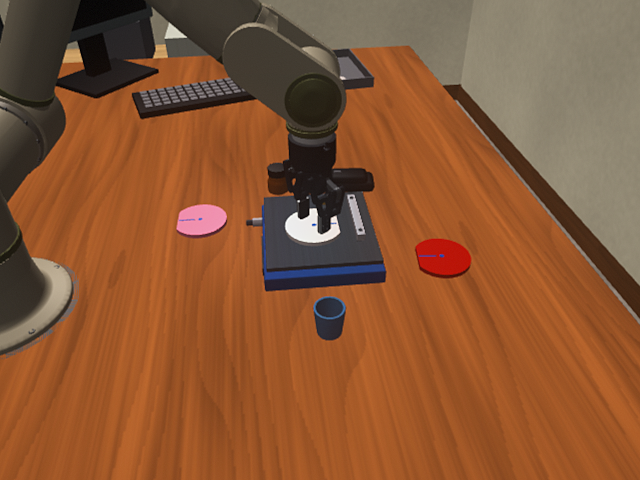

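```bash
python3 - <<'E'
from fit import *; import pickle
im=cv2.imread('pics/w4.png')
cv2.imwrite('pics/w4z.png',cv2.resize(im[20:290,170:540],None,fx=2.1,fy=2.1,interpolation=cv2.INTER_CUBIC))
c=capture('wrist'); pickle.dump(c,open('w4.pkl','wb'))
P=discfit(c,thr=185); 
L=np.array(ray(c,[[324,205],[425,267]],53.6)[:,:2]); B=ray(c,[[246,68],[501,243]],59.7)[:,:2]
for X in (L,B):
    d=X[1]-X[0]; print(X.round(1).tolist(),np.linalg.norm(d),np.degrees(np.arctan2(d[1],d[0])))
# edge fit of flat from contour pixels
k=proj(c,np.c_[P,np.full(len(P),54.)])
m=(k[:,0]>334)&(k[:,0]<415)&(k[:,1]<280)
Q=ray(c,k[m],53.6)[:,:2]; v=cv2.fitLine(Q.astype(np.float32),cv2.DIST_HUBER,0,.01,.01).ravel(); print('flat',np.degrees(np.arctan2(v[1],v[0])),v[2:],m.sum())
E
```

```text
[[559.3, 100.1], [558.2, 46.3]] 53.77471996048914 -91.17021869101607
[[589.1, 150.4], [584.8, 28.7]] 121.771716130504 -91.99472491060489
flat 88.99211 [558.3098    73.292046] 81
```

View pics/w4z.png

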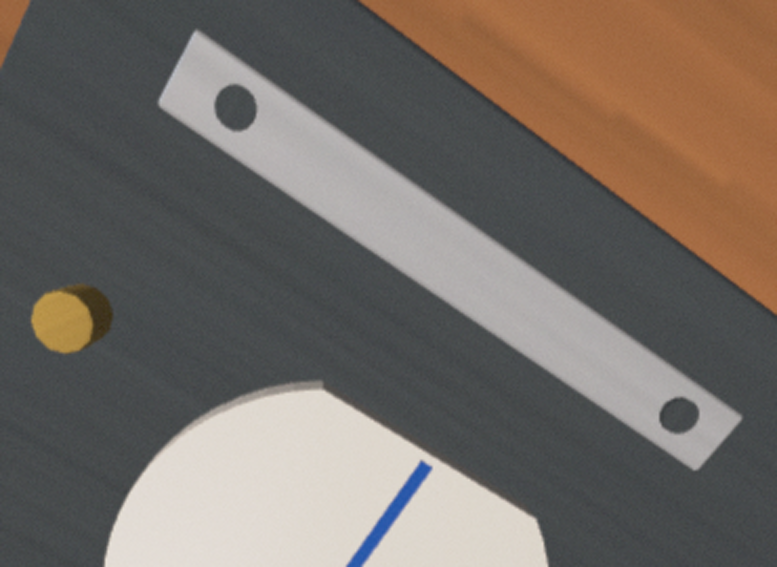

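>>> apply_moves([
  [0,0,0,0.9],
  [0.2,0.03,0,0],
  [0.4,0.07,0,0],
  [0.5,0.08,0,0],
  [0.5,0.08,0,0],
  [0.5,0.08,0,0],
  [0.3,0.05,0,0],
  [0.2,0.03,0,0],
])

```text
time_s: 10.85
eef_pos: [540.4, 84.8, 122.8]
ee_rot: [-0.0, 0.966, 0.26, -0.001]
force: [-2.4, -0.9, 5.9]
grip_width: 0.587
```

```bash
python3 - <<'E'
from fit import *; import pickle
rd(3,'wrist')
c=snap('wrist','w5.png');pickle.dump(c,open('w5.pkl','wb'))
im=cv2.imread('pics/w5.png')
cv2.imwrite('pics/w5z.png',cv2.resize(im[60:320,180:540],None,fx=2.2,fy=2.2,interpolation=cv2.INTER_CUBIC))
E
```

```text
t 10.95 F [-0.72 -0.08  5.21] sd [1.21 0.59 0.52] pos [540.63  84.83 122.86] sd [0.17 0.05 0.05] M [0.03  0.083 0.024] j6 0.987 g 0.585
```

View pics/w5z.png

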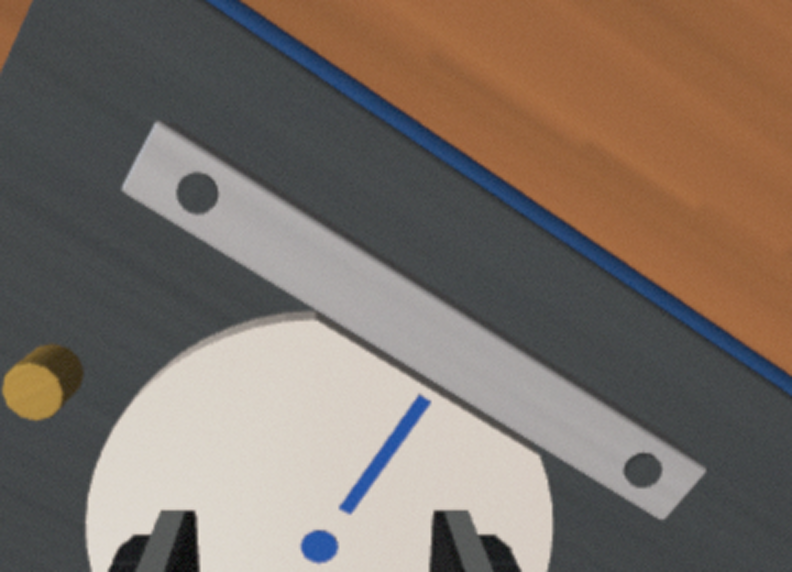

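```bash
python3 - <<'E'
from fit import *; import pickle
c=pickle.load(open('w5.pkl','rb'))
z=lambda l:[[180+x/2.2,60+y/2.2] for x,y in l]
B=ray(c,z([(122,189),(662,519)]),59.5)[:,:2]; L=ray(c,z([(318,318),(540,453)]),53.5)[:,:2]; p=ray(c,z([(33,391)]),59.5)[:,:2]; d=ray(c,z([(319,547)]),53.5)[:,:2]
print(B.round(1).tolist(),L.round(1).tolist(),p,d)
a=lambda X:np.degrees(np.arctan2(*(X[1]-X[0])[::-1])); print(a(B),a(L))
u=(B[0]-B[1])/np.linalg.norm(B[0]-B[1]); n=np.array([u[1],-u[0]])
print('gap',[(B[0]-l)@n for l in L],'centre gap',(B[0]-d[0])@n-42,'pin along',(p[0]-d[0])@u-56)
E
```

```text
[[588.8, 150.5], [584.9, 28.4]] [[584.8, 108.7], [583.1, 55.2]] [[546.53774059 149.22015788]] [[541.40729976  83.24545148]]
-91.81665079643403 -91.79688167530112
gap [np.float64(2.6848298965320114), np.float64(2.6663460463365802)] centre gap 3.200231060585679 pin along 10.104188103827255
```

>>> apply_moves([
  [0,0,-0.2,0],
  [0,0,-0.5,0],
  [0,0,-0.3,0],
])

```text
time_s: 11.3
eef_pos: [540.4, 84.8, 133.0]
ee_rot: [-0.0, 0.966, 0.259, -0.0]
force: [1.1, -0.2, -0.1]
grip_width: 0.586
```

>>> apply_moves([
  [0,0,0,0],
  [0,0,0,0],
  [0,0,0,0],
  [0,0,0,0],
  [0,0,0,0],
  [0,0,0,0],
], grip=0, force=20)

```text
time_s: 11.9
eef_pos: [540.5, 84.8, 132.7]
ee_rot: [-0.0, 0.966, 0.258, -0.0]
force: [-0.0, 0.2, -0.2]
grip_width: 0.002
```

```bash
python3 - <<'E'
from fit import *; import pickle
rd(3,'wrist')
c=snap('wrist','w6.png');pickle.dump(c,open('w6.pkl','wb'))
E
```

```text
t 12.0 F [0.09 0.15 0.16] sd [0.09 0.15 0.44] pos [540.51  84.78 132.75] sd [0.01 0.01 0.  ] M [-0.021 -0.02  -0.022] j6 0.99 g 0.0
```

View pics/w6.png

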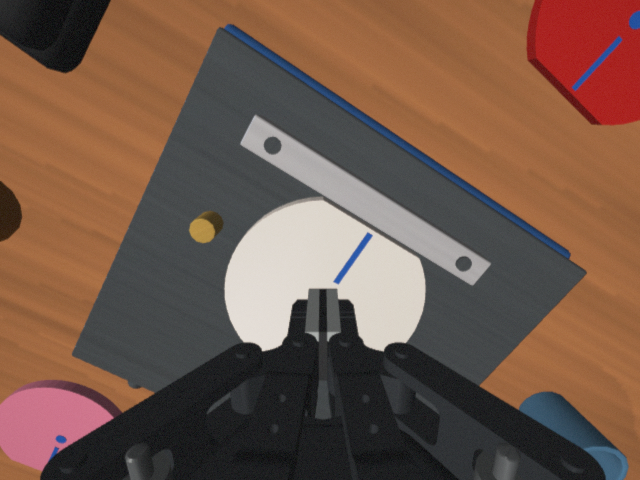

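>>> apply_moves([
  [0,0,0.25,0],
  [0,0,0.15,0],
  [0,0,0.05,0],
  [0,0,0,0],
])

```text
time_s: 12.45
eef_pos: [540.5, 84.8, 128.2]
ee_rot: [-0.0, 0.966, 0.258, -0.0]
force: [-0.8, -0.2, 0.0]
grip_width: 0.0
```

>>> apply_moves([
  [0,0,0.04,0],
  [0,0,0,0],
])

```text
time_s: 12.65
eef_pos: [540.5, 84.8, 127.9]
ee_rot: [0.0, 0.966, 0.258, 0.0]
force: [-1.1, -0.2, -0.3]
grip_width: -0.003
```

>>> apply_moves([
  [0,0,0.04,0],
  [0,0,0,0],
])

```text
time_s: 12.85
eef_pos: [540.5, 84.8, 127.5]
ee_rot: [0.0, 0.966, 0.258, -0.0]
force: [-0.9, -0.4, 0.4]
grip_width: -0.002
```

>>> apply_moves([
  [0,0,0.03,0],
  [0,0,0,0],
])

```text
time_s: 13.05
eef_pos: [540.5, 84.8, 127.2]
ee_rot: [0.0, 0.966, 0.258, 0.0]
force: [-0.1, 0.3, 0.5]
grip_width: -0.001
```

>>> apply_moves([
  [0,0,0.03,0],
  [0,0,0,0],
])

```text
time_s: 13.25
eef_pos: [540.5, 84.8, 126.9]
ee_rot: [-0.0, 0.966, 0.258, -0.0]
force: [-0.9, -0.4, -0.3]
grip_width: 0.002
```

>>> apply_moves([
  [0,0,0.03,0],
  [0,0,0,0],
])

```text
time_s: 13.45
eef_pos: [540.5, 84.8, 126.6]
ee_rot: [-0.0, 0.966, 0.258, -0.0]
force: [-0.3, 0.5, -0.4]
grip_width: -0.003
```

>>> apply_moves([
  [0,0,0.03,0],
  [0,0,0,0],
])

```text
time_s: 13.65
eef_pos: [540.6, 84.8, 126.4]
ee_rot: [0.0, 0.966, 0.258, 0.0]
force: [-0.7, 0.2, 2.1]
grip_width: -0.001
```

>>> apply_moves([
  [0,0,0.03,0],
  [0,0,0,0],
])

```text
time_s: 13.85
eef_pos: [540.6, 84.8, 126.2]
ee_rot: [0.0, 0.966, 0.258, 0.0]
force: [-0.8, -0.1, 3.4]
grip_width: -0.001
```

>>> apply_moves([
  [0,0,0.02,0],
  [0,0,0,0],
])

```text
time_s: 14.05
eef_pos: [540.6, 84.8, 126.0]
ee_rot: [0.0, 0.966, 0.258, 0.0]
force: [-1.1, -0.2, 4.4]
grip_width: -0.001
```

```bash
python3 - <<'E'
from h import *
rd(5,'wrist')
E
```

```text
t 14.25 F [-1.41  0.33  5.13] sd [0.31 0.53 0.36] pos [540.59  84.78 125.98] sd [0.01 0.01 0.03] M [-0.016  0.294  0.022] j6 0.99 g 0.0
```

>>> apply_moves([
  [0.04,0.03,0,0],
  [0.06,0.04,0,0],
  [0.06,0.04,0,0],
  [0,0,0,0],
])

```text
time_s: 14.65
eef_pos: [542.7, 84.6, 126.0]
ee_rot: [0.0, 0.966, 0.258, 0.0]
force: [-0.1, 0.2, 5.7]
grip_width: 0.001
```

>>> apply_moves([
  [0.04,0.025,0,0],
  [0,0,0,0],
])

```text
time_s: 14.85
eef_pos: [543.1, 84.6, 126.0]
ee_rot: [0.0, 0.966, 0.258, 0.0]
force: [-0.4, 0.7, 5.5]
grip_width: 0.002
```

>>> apply_moves([
  [0.04,0.025,0,0],
  [0,0,0,0],
])

```text
time_s: 15.05
eef_pos: [543.4, 84.6, 125.9]
ee_rot: [0.0, 0.966, 0.258, -0.0]
force: [-2.4, -0.4, 5.2]
grip_width: -0.004
```

>>> apply_moves([
  [0.04,0.025,0,0],
  [0,0,0,0],
])

```text
time_s: 15.25
eef_pos: [543.5, 84.6, 125.8]
ee_rot: [-0.0, 0.966, 0.258, -0.001]
force: [-3.3, 0.6, 6.1]
grip_width: 0.004
```

```bash
python3 - <<'E'
from fit import *; import pickle
rd(4,'wrist')
c=snap('wrist','w7.png');pickle.dump(c,open('w7.pkl','wb'))
im=cv2.imread('pics/w7.png')
cv2.imwrite('pics/w7z.png',cv2.resize(im[60:320,180:540],None,fx=2.2,fy=2.2,interpolation=cv2.INTER_CUBIC))
E
```

```text
t 15.4 F [-3.56 -0.34  6.62] sd [0.17 0.61 0.38] pos [543.52  84.6  125.82] sd [0.01 0.   0.  ] M [-0.056  0.644 -0.001] j6 0.99 g 0.001
```

View pics/w7z.png

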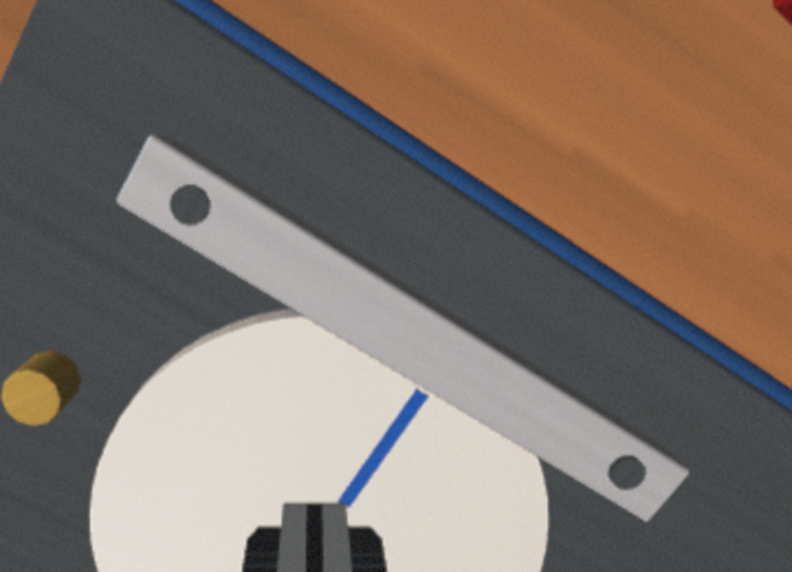

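>>> apply_moves([
  [0,0,-0.01,0],
  [0.05,-0.08,0,0],
  [0.1,-0.16,0,0],
  [0.1,-0.16,0,0],
  [0.1,-0.16,0,0],
  [0.06,-0.1,0,0],
  [0,0,0,0],
])

```text
time_s: 16.15
eef_pos: [544.0, 92.3, 126.0]
ee_rot: [0.0, 0.966, 0.258, -0.0]
force: [-2.2, -0.6, 4.7]
grip_width: 0.0
```

```bash
python3 - <<'E'
from fit import *; import pickle
rd(4,'wrist')
c=snap('wrist','w8.png');pickle.dump(c,open('w8.pkl','wb'))
im=cv2.imread('pics/w8.png')
cv2.imwrite('pics/w8z.png',cv2.resize(im[60:320,180:540],None,fx=2.2,fy=2.2,interpolation=cv2.INTER_CUBIC))
E
```

```text
t 16.3 F [-2.66 -0.23  5.27] sd [0.35 0.26 0.47] pos [544.03  92.31 125.96] sd [0.01 0.   0.01] M [-0.084  0.397  0.009] j6 1.005 g -0.004
```

View pics/w8z.png

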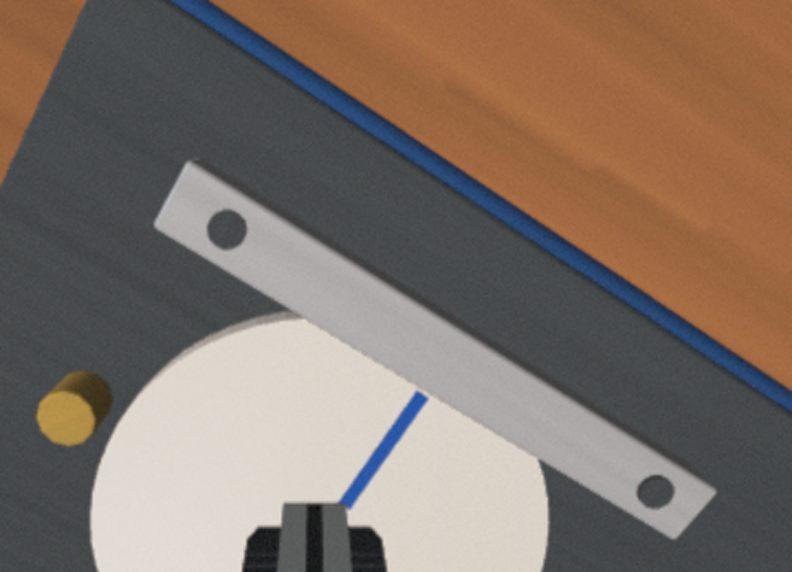

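>>> apply_moves([
  [0.05,-0.065,0,0],
  [0,0,0,0],
])

```text
time_s: 16.55
eef_pos: [544.1, 93.0, 126.0]
ee_rot: [0.0, 0.966, 0.258, -0.0]
force: [-2.3, -1.0, 5.6]
grip_width: -0.0
```

>>> apply_moves([
  [0.03,-0.04,0,0],
  [0,0,0,0],
])

```text
time_s: 16.75
eef_pos: [544.1, 93.4, 125.9]
ee_rot: [0.0, 0.966, 0.258, -0.0]
force: [-3.1, -1.9, 5.3]
grip_width: -0.0
```

>>> apply_moves([
  [0.03,-0.04,0,0],
  [0,0,0,0],
])

```text
time_s: 16.95
eef_pos: [544.1, 93.9, 125.9]
ee_rot: [0.0, 0.966, 0.258, -0.001]
force: [-3.1, -1.8, 5.4]
grip_width: 0.002
```

>>> apply_moves([
  [0.025,-0.03,0,0],
  [0,0,0,0],
])

```text
time_s: 17.15
eef_pos: [544.2, 94.3, 125.9]
ee_rot: [0.0, 0.966, 0.258, -0.0]
force: [-3.0, -1.3, 4.7]
grip_width: -0.004
```

```bash
python3 - <<'E'
from fit import *; import pickle
rd(4,'wrist')
c=snap('wrist','w9.png');pickle.dump(c,open('w9.pkl','wb'))
im=cv2.imread('pics/w9.png')
cv2.imwrite('pics/w9z.png',cv2.resize(im[160:320,180:440],None,fx=3,fy=3,interpolation=cv2.INTER_CUBIC))
E
```

```text
t 17.3 F [-2.95 -1.4   5.04] sd [0.15 0.25 0.4 ] pos [544.23  94.29 125.93] sd [0.   0.01 0.  ] M [-0.306  0.543  0.006] j6 1.009 g 0.001
```

View pics/w9z.png

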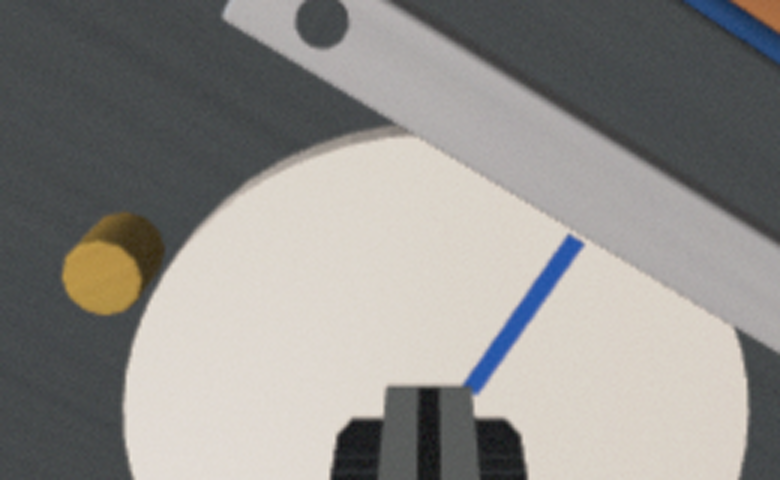

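>>> apply_moves([
  [0.03,-0.04,0,0],
  [0,0,0,0],
])

```text
time_s: 17.55
eef_pos: [544.3, 94.8, 125.9]
ee_rot: [0.0, 0.966, 0.258, -0.0]
force: [-2.8, -1.2, 5.7]
grip_width: 0.001
```

>>> apply_moves([
  [0.03,-0.04,0,0],
  [0,0,0,0],
])

```text
time_s: 17.75
eef_pos: [544.4, 95.3, 125.9]
ee_rot: [0.0, 0.966, 0.258, -0.0]
force: [-2.5, -1.8, 6.1]
grip_width: -0.001
```

```bash
python3 - <<'E'
from fit import *; import pickle
rd(4,'wrist')
c=snap('wrist','w10.png');pickle.dump(c,open('w10.pkl','wb'))
im=cv2.imread('pics/w10.png')
cv2.imwrite('pics/w10z.png',cv2.resize(im[160:320,180:440],None,fx=3,fy=3,interpolation=cv2.INTER_CUBIC))
E
```

```text
t 17.9 F [-2.69 -1.73  5.36] sd [0.13 0.26 0.42] pos [544.36  95.31 125.92] sd [0.   0.01 0.01] M [-0.309  0.51   0.025] j6 1.011 g 0.002
```

View pics/w10z.png

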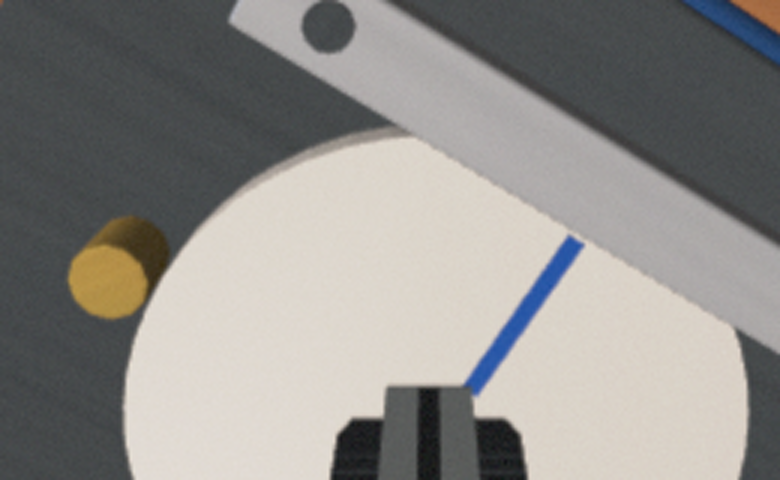

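>>> apply_moves([
  [0.03,-0.04,0,0],
  [0,0,0,0],
])

```text
time_s: 18.15
eef_pos: [544.4, 95.8, 126.0]
ee_rot: [0.0, 0.966, 0.258, -0.0]
force: [-3.3, -2.8, 5.6]
grip_width: -0.0
```

>>> apply_moves([
  [0.03,-0.04,0,0],
  [0,0,0,0],
])

```text
time_s: 18.35
eef_pos: [544.6, 96.2, 126.0]
ee_rot: [0.0, 0.966, 0.258, -0.0]
force: [-1.4, -2.8, 4.5]
grip_width: 0.001
```

>>> apply_moves([
  [0.02,-0.03,0,0],
  [0,0,0,0],
])

```text
time_s: 18.55
eef_pos: [544.8, 96.5, 126.0]
ee_rot: [0.0, 0.966, 0.258, 0.0]
force: [-1.8, -3.7, 5.3]
grip_width: 0.001
```

```bash
python3 - <<'E'
from fit import *; import pickle
rd(4,'wrist')
c=snap('wrist','w11.png');pickle.dump(c,open('w11.pkl','wb'))
im=cv2.imread('pics/w11.png')
cv2.imwrite('pics/w11z.png',cv2.resize(im[160:320,180:440],None,fx=3,fy=3,interpolation=cv2.INTER_CUBIC))
E
```

```text
t 18.7 F [-1.41 -3.62  4.86] sd [0.36 0.25 0.57] pos [544.82  96.61 125.98] sd [0.01 0.04 0.01] M [-0.613  0.181 -0.014] j6 1.013 g 0.004
```

View pics/w11z.png

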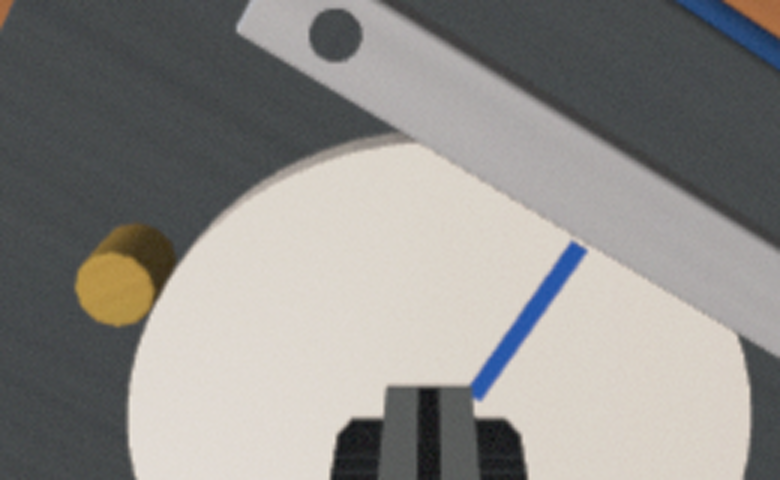

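>>> apply_moves([
  [0.04,0.02,0,0],
  [0.04,0.02,0,0],
  [0,0,0,0],
])

```text
time_s: 19.05
eef_pos: [545.3, 97.0, 125.9]
ee_rot: [-0.0, 0.966, 0.258, -0.0]
force: [-2.7, -3.0, 7.1]
grip_width: 0.002
```

>>> apply_moves([
  [0.04,0.01,0,0],
  [0,0,0,0],
])

```text
time_s: 19.25
eef_pos: [545.6, 97.2, 125.8]
ee_rot: [-0.0, 0.966, 0.258, -0.001]
force: [-3.3, -2.1, 6.3]
grip_width: -0.001
```

```bash
python3 - <<'E'
from fit import *; import pickle
rd(4,'wrist')
c=snap('wrist','w12.png');pickle.dump(c,open('w12.pkl','wb'))
im=cv2.imread('pics/w12.png')
cv2.imwrite('pics/w12z.png',cv2.resize(im[160:320,180:440],None,fx=3,fy=3,interpolation=cv2.INTER_CUBIC))
E
```

```text
t 19.4 F [-3.16 -2.21  6.18] sd [0.19 0.36 0.45] pos [545.63  97.17 125.84] sd [0.01 0.01 0.02] M [-0.397  0.576  0.002] j6 1.013 g 0.002
```

View pics/w12z.png

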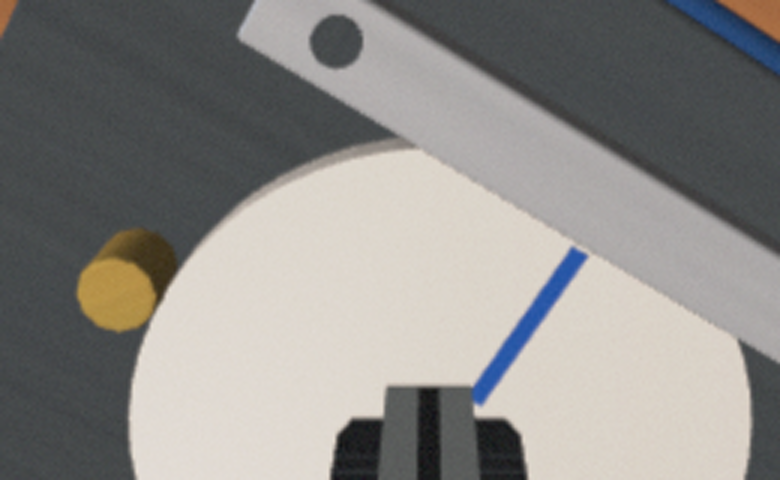

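>>> apply_moves([
  [0,0,-0.1,0],
  [0,0,-1,0],
  [0,0,-2,0],
  [0,0,-3,0],
  [0,0,-3,0],
  [0,0,-2,0],
  [0,0,0,0],
])

```text
time_s: 20.15
eef_pos: [546.8, 97.3, 240.0]
ee_rot: [0.001, 0.966, 0.258, 0.003]
force: [0.6, 0.8, -0.9]
grip_width: -0.001
```

```bash
python3 - <<'E'
from fit import *; import pickle
rd(3,'wrist')
c=snap('wrist','w13.png');pickle.dump(c,open('w13.pkl','wb'))
im=cv2.imread('pics/w13.png')
cv2.imwrite('pics/w13z.png',cv2.resize(im[100:320,220:460],None,fx=2.7,fy=2.7,interpolation=cv2.INTER_CUBIC))
snap('scene','s13.png');snap('side','d13.png')
E
```

```text
t 20.25 F [ 0.4   0.29 -0.79] sd [0.33 0.5  0.15] pos [546.28  97.27 238.25] sd [0.41 0.04 1.35] M [-0.006  0.001 -0.008] j6 1.013 g -0.002
```

View pics/w13.png

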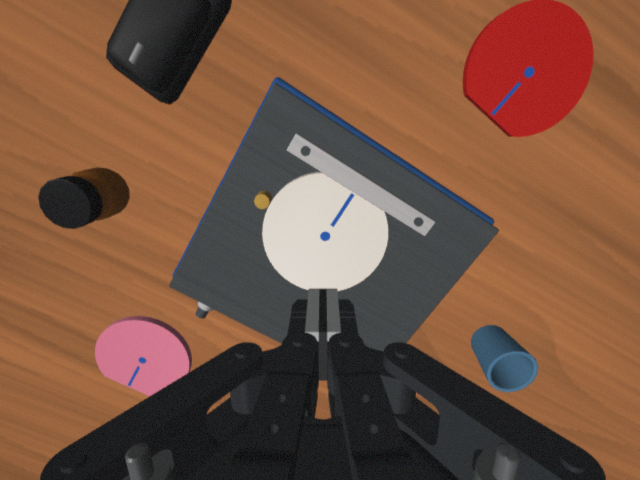

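View pics/w13z.png

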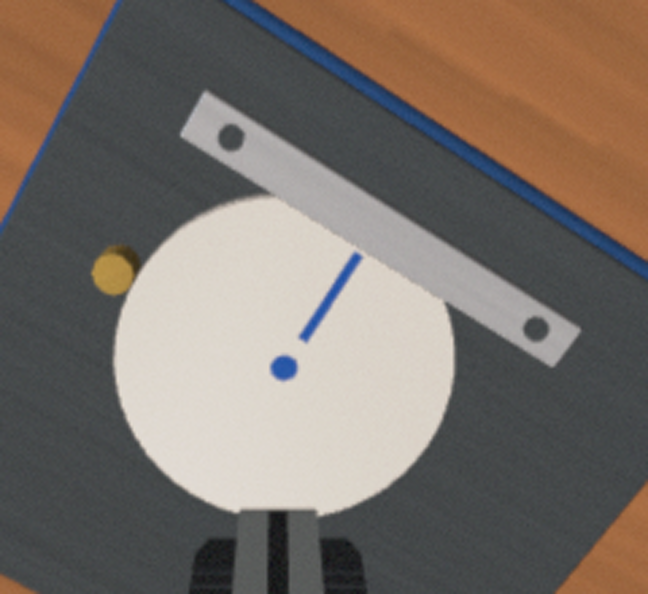

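>>> apply_moves([
  [0,0,0,-8.5],
  [0,0,0,-8.5],
  [0,0,0,-8.5],
  [0,0,0,-8.5],
  [0,0,0,-8.5],
  [0,0,0,-8.5],
  [0,0,0,-8.5],
  [0,0,0,-8.5],
])

```text
time_s: 21.2
eef_pos: [545.8, 97.1, 235.9]
ee_rot: [-0.001, 0.654, 0.756, -0.001]
force: [0.3, 1.2, 0.2]
grip_width: -0.001
```

>>> apply_moves([
  [0,0,0,-8.5],
  [0,0,0,-8.5],
  [0,0,0,-8.5],
  [0,0,0,-8.5],
  [0,0,0,-8.5],
  [0,0,0,-8.5],
  [0,0,0,-8.5],
  [0,0,0,-8.5],
])

```text
time_s: 22.0
eef_pos: [545.8, 97.1, 235.9]
ee_rot: [-0.001, 0.12, 0.993, -0.0]
force: [-0.5, 0.2, 0.3]
grip_width: 0.004
```

>>> apply_moves([
  [-1.5,0,0,-8],
  [-2,0,0,0],
  [-2,0,0,0],
  [0,0,0,0],
  [0,0,0,0],
])

```text
time_s: 22.5
eef_pos: [599.8, 89.2, 235.8]
ee_rot: [-0.001, 0.053, 0.999, 0.0]
force: [-0.5, -0.5, -0.6]
grip_width: 0.001
```

```bash
python3 - <<'E'
from fit import *; import pickle
rd(3,'wrist')
c=snap('wrist','w14.png');pickle.dump(c,open('w14.pkl','wb'))
E
```

```text
t 22.6 F [-0.12 -0.06 -0.25] sd [0.27 0.37 0.23] pos [599.68  89.27 236.19] sd [0.1  0.06 0.28] M [-0.016 -0.003  0.024] j6 -1.51 g 0.001
```

View pics/w14.png

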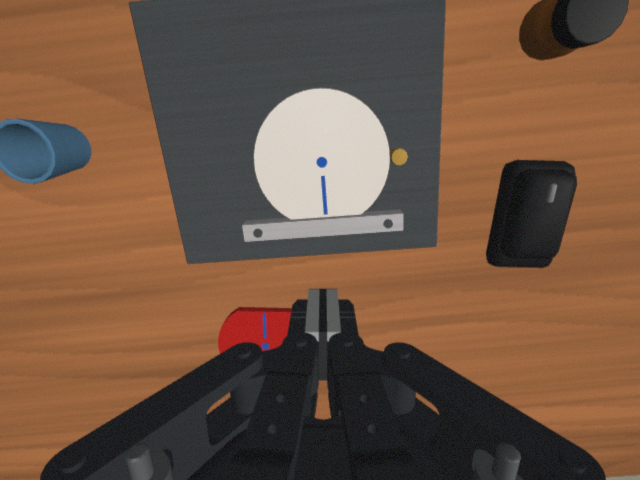

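```bash
python3 - <<'E'
from fit import *
im=cv2.imread('pics/w14.png')
cv2.imwrite('pics/w14z.png',cv2.resize(im[130:250,230:420],None,fx=4.2,fy=4.2,interpolation=cv2.INTER_CUBIC))
E
```

```text
(no output)
```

View pics/w14z.png

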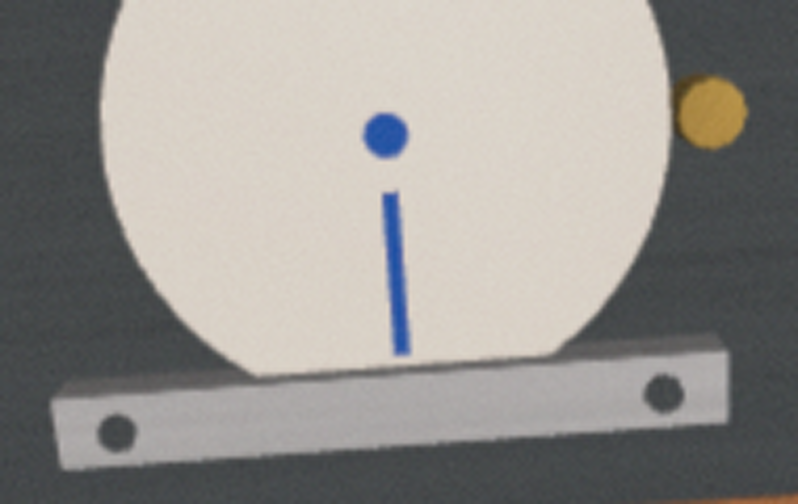

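View pics/d13.png

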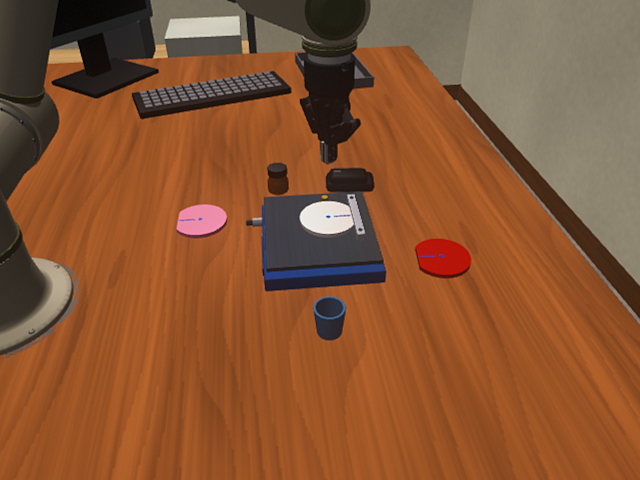

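```bash
python3 - <<'E'
from fit import *; import pickle
c=pickle.load(open('w14.pkl','rb'))
z=lambda l:[[230+x/4.2,130+y/4.2] for x,y in l]
B=ray(c,z([(52,400),(727,350)]),60)[:,:2]; Bb=ray(c,z([(68,384),(716,337)]),46)[:,:2]; L=ray(c,z([(255,377),(555,355)]),54)[:,:2]
p=ray(c,z([(713,113)]),60)[0,:2]; d=ray(c,z([(386,135)]),54)[0,:2]; e=ray(c,z([(402,354)]),54)[0,:2]
an=lambda X:np.degrees(np.arctan2(*(X[1]-X[0])[::-1])); print('bar',an(B),an(Bb),'flat',an(L),'blue line',np.degrees(np.arctan2(*(e-d)[::-1])))
u=(B[1]-B[0])/np.linalg.norm(B[1]-B[0]); n=np.array([u[1],-u[0]])
print('gap',[(B[0]-l)@n for l in L],'centre->face',(B[0]-d)@n,'pin along',(p-d)@u,'pin normal',(p-d)@n)
im=c['img'].astype(float).mean(2)
# subpixel flat edge columns
for x in range(296,362,8):
    col=im[195:225,x]; print(x,(195+np.arange(30)[col>190].max()),col[14:26].round().astype(int))
E
```

```text
bar 88.29837564297495 88.19221230895361 flat 88.24629612156431 blue line -1.8887269020817203
gap [np.float64(-0.19336826424311263), np.float64(-0.24390503255612922)] centre->face 41.89801262257155 pin along 55.83395642565055 pin normal -0.0796428725506426
296 218 [209 208 208 208 209 207 209 208 207 195 131 108]
304 217 [208 207 207 207 209 210 208 205 201 167 106 118]
312 217 [207 207 208 207 207 210 208 207 192 127 116 152]
320 216 [208 208 208 208 209 209 207 195 149 105 122 163]
328 215 [204 205 205 202 204 204 205 188 113 115 160 171]
336 215 [208 208 207 207 207 207 196 146 107 130 163 169]
344 214 [206 208 208 207 208 204 170 107 119 165 172 170]
352 214 [209 210 209 208 208 192 132 112 148 169 170 171]
360 213 [208 206 207 206 196 147 104 120 166 171 170 171]
```

```bash
python3 - <<'E'
from h import *
s=readout.sense(); print(s['time_s'],s['force'])
print(ctrl.finish_job())
E
```

```text
22.65 [-0.75303442  0.35900034 -0.06484372]
the job is handed in; nothing more can be done
None
```

The disc is seated: its flat lies flush against the bar and its round edge touches the pin. I handed the job in at 22.7 s with the gripper clear.

**What I did**
1. I turned the disc about 136° with two spread fingertips on top, pressing with about 4–6 N.
2. I slid it with the same fingers to within about 3 mm of the bar.
3. With closed fingertips I pushed the flat home at about 3.5 N.
4. I slid it along the bar until it touched the pin. The sideways force rose to 3.6 N and the fingers began to slip on the disc.
5. I pushed lightly into the corner once more, about 3.2 N toward the bar and 2.2 N toward the pin, then lifted straight off.

**Last checks, from wrist pictures after lifting**

| Check | Measured | Should be |
|---|---|---|
| Flat and bar angle | agree within about 0.1° | parallel |
| Disc centre to bar face | 41.9 mm | 42 mm |
| Pin to disc centre, along the bar | 55.8 mm | 56 mm |

The jar, mouse and beaker look to be where they were in the pictures; I did not measure them.

**Disagreements and limits**
- **Press force:** it briefly read up to 7.1 N while pushing home, above the 4–6 N I was aiming for but below the 10 N chipping limit.
- **Stage position:** my first estimates from the scene and wrist cameras differed by about 5 mm. I used the wrist-camera sightings of the bar and pin, and the forces confirmed contact.

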